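# Set the batch dial to 6

### The job

Set the batch-number dial to 6. Its knob runs free until it is pressed: take the knob, press it down gently and turn it under light pressure until you feel its tooth drop fully home into the drum's clutch, then turn it until the 6 stands in the middle of the window, and let the knob spring back up. Never force the clutch, and leave the things round it where they stand.

Things in the scene. Friction and masses are not known exactly. Their poses are not given: they have to be found in the camera images.
- knob_grip (a point): round black ribbed knob on top of the dial box, 40 mm in diameter, 30 mm tall, axis upright. The point lies on its axis, 11 mm below its top, 88 mm above the bench, 34 mm above the roof of the box (the knob's underside is 15 mm above the roof). It can be pressed straight down against a spring (3 N at first, 0.3 N more per mm) and springs up when let go
- number (a joint): turn of the number drum, rad, growing anticlockwise seen from above (the numbers then pass the window from left to right, counting up). Black numbers 1 to 8, 18 mm tall, on its white conical face, pi/4 apart: 0 shows 1 in the middle of the window, 0.785 shows 2, 3.927 shows 6. Stops at -0.35 and 5.85. It stays where left; turning it takes 0.12 N m
- counter: the grey metal dial box, screwed to the bench, 136 x 136 mm and 54 mm tall, with a base plate of 166 x 160 mm; origin at the centre of its underside, under the knob's axis; x points away from its sloping front
- window (a point): centre of the 26 x 26 mm window in the sloping (45 degree) front of the box, with a small centre mark above and below it
- drum: the number drum with its steel clutch ring, hidden in the box: eight slots 45 degrees apart; how the tooth stands to them at the start is random and not measured: feel for it. In a slot the tooth has 1.6 mm of play (0.07 rad of turn). Origin on the axis, level with the bench. More than 20 N between tooth and ring, down or sideways, forces the clutch
- loupe: bystander: black eye loupe, 41 mm across, 42 mm tall, loose beside the box; origin at the centre of its underside
- bush_brass: bystander: flanged brass bush, 28 mm across, 21 mm tall, loose beside the box; origin at the centre of its underside
- flux_bottle: bystander: white dropper bottle with a red tip, 38 mm across, 86 mm tall, loose behind the box; origin at the centre of its underside
- plunger: sprung stem that carries the knob and its hidden clutch tooth (22 mm off the axis); it does not turn with the knob; origin on the axis, level with the bench when up. Less than 3 mm down, the knob turns freely without moving the drum. At 3 mm the tooth meets the clutch ring: between slots it stops there on the hard face, in a slot it goes on to 7 mm, home on the slot's floor
There are look-alikes about, which are no part of the job. There is more than one size of the counter; the job needs the smaller.

How it is judged:
On the way, in this order (a step that is already met when the one before it is completed fails the run):
1. the knob is pressed down until its tooth is fully home in a slot of the clutch ring (z of knob_grip in the frame of counter below 0.0825 m), for 0.1 s.
2. the drum is turned with the tooth still in its slot until the 6 stands in the window (z of knob_grip in the frame of counter below 0.0835 m and value of joint number between 3.837 and 4.017 rad), for 0.1 s.
At the end, for the whole second after the job is handed in: the drum rests with the 6 within 0.09 rad (4 mm) of the middle of the window, and the knob has sprung back up (less than 1 mm down) (value of joint number between 3.837 and 4.017 rad and z of knob_grip in the frame of counter above 0.087 m and velocity of joint number between -0.05 and 0.05 rad/s); the robot touches nothing.
It fails at once if the clutch is forced: more than 20 N between the knob's tooth and the clutch ring (contact force between plunger and drum above 20 N).
It fails at once if a bystander is moved by more than 15 mm (distance of any of loupe, bush_brass, flux_bottle from where it was at the start of the episode above 0.015 m).
It also fails if it takes over 51 s, if anything falls off the work surface, if the arm or the gripper's body presses on something with over 40 N, if the wrist force passes 120 N, or if a joint passes its speed limit or range.

### The arm

A 6-joint arm with a two-finger parallel gripper is mounted at the origin on a cart in front of the work surface, level with it; the furniture and walls round the work are solid. World frame = base frame: x ahead of the robot, y to its left, z up, the work surface at z = 0. Lengths are in m, angles in rad, forces in N, time in s.
With the tool pointing down it reaches from about 0.275 to 0.725 m from the base axis. Payload 5.6 kg.
Tool frame: the origin (TCP) lies midway between the tips of the shut fingers; the grasp point (between the pads) lies 19 mm behind it (manip.grasp_offset is the distance from the TCP to the grasp point, in m); z points along the fingers, y is the line along which they close (so a half turn about z gives the same grasp; the last joint's range is limited). The gripper opens to 85 mm and grips with 20 to 120 N. Pads are 22 mm wide; open, the fingers measure 114 mm over their backs; the gripper's body (76 mm by 85 mm) begins 54 mm behind the grasp point. The pads swing forward as they close: fully open they stand 13 mm farther back than shut.
Start: joints at [1.447, 0.255, 0.108, 0, -1.424, -0.285], TCP at [0.219, 0.505, 0.231] pointing down, gripper open.
Joint ranges: [-2.95, 2.95], [-1.21, 1.97], [-1.09, 1.5], [-2.87, 1.71], [-2.94, -0.07], [-3.05, 3.05]. Speed limits (rad/s): [2.57, 2.57, 3.14, 3.14, 3.14, 3.14].

### API

Orientations are given as a unit quaternion [x, y, z, w].
In Python, from workcell import manip, eyes, workorder, models gives the robot as it stands.
- The arm moves only by the tool arm_command, never from a script. Its argument "increments" is a list of rows, each a list of 3 entries, a list of its own where there are three numbers: the turn, a rotation vector about the tool's x, y, z in rad, then the shift along the tool's x, y, z in mm, then the gripper command: -1 is shut, 1 is fully open, values between are in proportion. A call has 1 to 12 rows; each row shifts and turns the commanded pose from where the row before left it, along the tool's axes as they then stand; what a row does not reach is not made up. A row lasts 1/12 s, in which the tool goes at most 41.7 mm and 7.16 degrees, less where a joint would pass 70% of its speed; a pose out of reach is approached as far as the arm can. A call is refused whole if a number of a shift passes 41.7 or a number of a turn 0.125, either way. A call with a gripper value outside its range is refused whole. The fingers move at their own pace and stop on an object; the grip force is fixed at half the most. Time passes only in rows, so rows that do not move let the fingers close. It gives the time, the measured TCP pose, the force, the opening and the grip force at its end, in the units of the state.
- manip.sense(): the state, without advancing time (a new reading comes with each control period).
- eyes.snapshot(name): name is "side" or "top"; returns a dict with "image" (480x640x3 uint8, red, green, blue), "range_z" (480x640 float32, m along the optical axis (not along the pixel's ray), 0 where there is no reading), "mtx" (3x3 intrinsics, pixels), "origin" and "attitude" of the camera in the world. Camera axes: x right, y up, looking along -z (the intrinsics and any distortion apply to the point x, -y, -z); pixel columns grow to the right and rows downward; lengths in m; the calibration is good to about 2 mm. A picture is of the moment at which its call begins.
- workorder.job_done(): hands the job in; it is judged then, once.
Trained networks look in a picture, given as the dict that the camera call returned (one of the last four; its "shot" number tells which), for a name from the list of things; names that differ only in an ending like _2 or _b are one class to them, and where a whole thing is asked for, a point or a joint stands for the part that bears it (a point fixed in the world has none). Each returns a list of dicts, best first, with "confidence" (0 to 1); they miss things now and then, are a little off and sometimes report something else, mostly with a low value. They report only what shows in the picture. A call takes as long as a camera call. They do not tell look-alikes from the thing itself.
- models.find_in(picture, query): "position" ([column, row] as shares, 0 to 1, of the picture: columns of its width, rows of its height, amid what is visible of it).
The state is a dict: "t": time; "qpos": joint angles; "dq": joint speeds; "joint_torque": joint torques, N m; "ee_pos": TCP position; "eef_rot": TCP orientation; "contact_force": force on the tool from outside, world axes, zero at the start; "moment": the same for the moment, N m; "finger_gap": finger opening in m; "grip_force": force on a finger pad.
Only numpy, scipy, OpenCV 4.12 (cv2) and the standard library are available. Lean on these libraries where they do the work, as an engineer would, in place of code of your own. Each camera call takes 0.05 s, during which the arm holds its last target. There are 200 camera calls.

## Working session

There is one attempt and no reset: what is moved stays moved. The work goes in short steps, Python scripts to look and compute and a tool call to move; the robot and the scene stay as the last step left them, time stands still between calls to the robot, and variables do not carry over. Pictures are saved under pics/ and viewed, at most 10 in all, crops included, and the job is handed in when it is done.

Besides the shell and the picture viewer there is one more tool, called after "Call:" as name(argument=value, ...) on one line, values as JSON. arm_command: Moves the arm, as the interface text tells. Its arguments: {"type":"object","properties":{"increments":{"type":"array"}},"required":["increments"]}

```bash
ls; mkdir -p pics
cat > h.py <<'E'
import numpy as np, cv2
from scipy.spatial.transform import Rotation as R
from workcell import manip, eyes, workorder, models
def world(p,c,r,d=None):
    K=np.array(p["mtx"]);r_,c_=int(round(r)),int(round(c))
    if d is None:
        w=p["range_z"][max(r_-1,0):r_+2,max(c_-1,0):c_+2];w=w[w>0];d=np.median(w) if w.size else np.nan
    v=np.array([(c-K[0,2])/K[0,0]*d,-(r-K[1,2])/K[1,1]*d,-d])
    return rot(p)@v+np.array(p["origin"])
def rot(p):
    a=np.array(p["attitude"]);return a if a.shape==(3,3) else R.from_quat(a).as_matrix()
def save(im,n): cv2.imwrite("pics/"+n,cv2.cvtColor(im,cv2.COLOR_RGB2BGR))
E
python3 - <<'E'
from h import *
for n in("top","side"):
    p=eyes.snapshot(n);save(p["image"],n+"0.png")
    print(n,p["origin"],p["attitude"],p["mtx"],[k for k in p])
    for q in("knob_grip","counter","window","loupe","bush_brass","flux_bottle"):
        for d in models.find_in(p,q)[:4]:
            c,r=d["position"][0]*640,d["position"][1]*480
            print(q,round(d["confidence"],2),int(c),int(r),world(p,c,r).round(3))
s=manip.sense();print(s)
E
```

```text
pics
top [0.4577009  0.04404415 1.1962461 ] [-0.04769058  0.03690684  0.7122896  -0.69929037] [[618.48762358   0.         336.15011806]
 [  0.         618.48762358 243.8198992 ]
 [  0.           0.           1.        ]] ['image', 'range_z', 'mtx', 'origin', 'attitude', 'shot']
knob_grip 0.85 306 237 [0.602 0.113 0.1  ]
knob_grip 0.81 487 326 [ 0.44  -0.194  0.137]
counter 0.96 472 333 [ 0.429 -0.169  0.136]
counter 0.62 303 242 [0.594 0.117 0.101]
window 0.95 474 329 [ 0.436 -0.172  0.138]
window 0.61 306 242 [0.593 0.112 0.098]
window 0.38 293 266 [0.557 0.143 0.026]
loupe 0.87 236 214 [0.658 0.25  0.035]
bush_brass 0.5 304 237 [0.602 0.115 0.1  ]
flux_bottle 0.78 344 186 [0.701 0.043 0.065]
side [0.5059563  1.07149067 0.85657973] [-0.02039189  0.45406343  0.89048217 -0.02126187] [[622.63404057   0.         340.71007328]
 [  0.         622.63404057 234.86841737]
 [  0.           0.           1.        ]] ['image', 'range_z', 'mtx', 'origin', 'attitude', 'shot']
knob_grip 0.75 327 268 [0.598 0.139 0.098]
knob_grip 0.75 406 175 [ 0.437 -0.166  0.129]
knob_grip 0.68 326 293 [0.598 0.1
[... 427 characters left out ...]
14  0.096]
{'t': 0.7, 'qpos': array([ 1.44660820e+00,  2.55084469e-01,  1.08232531e-01,  1.23833401e-05,
       -1.42389915e+00, -2.84592066e-01]), 'dq': array([-0.00014258,  0.00249197, -0.0003053 ,  0.0001055 , -0.0003445 ,
        0.00170429]), 'joint_torque': array([-1.48220097e-03, -3.86292994e+01,  2.38024110e+01,  5.36708727e+00,
       -5.46651845e-04,  8.79143073e-06]), 'ee_pos': array([0.21860452, 0.50469799, 0.23130614]), 'eef_rot': array([ 9.79185142e-01, -2.02969103e-01,  4.29316688e-06, -2.30370863e-05]), 'contact_force': array([-0.33126109, -0.2591094 ,  0.67469077]), 'moment': array([ 0.05401054, -0.00464339, -0.02163141]), 'grip_force': 0.0, 'finger_gap': 0.0855806648395454}
```

View pics/top0.png

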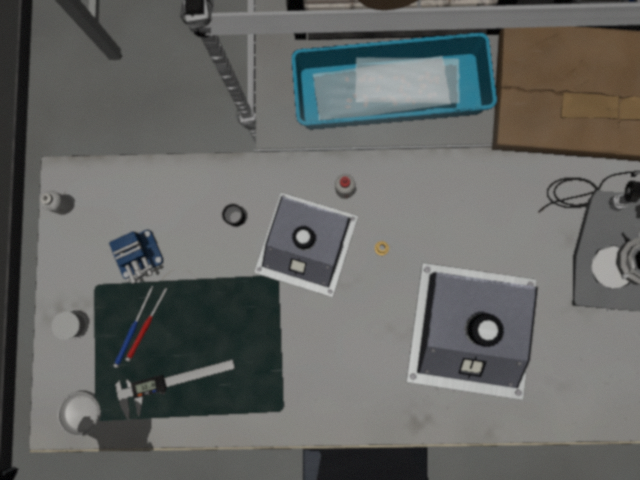

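Run:
```python
from h import *
p=eyes.snapshot("top");c=p["image"][170:310,210:400];save(cv2.resize(c,None,fx=4,fy=4,interpolation=cv2.INTER_CUBIC),"crop_top.png")
# top-of-knob points
g=np.mgrid[170:310,210:400].reshape(2,-1);D=p["range_z"][g[0],g[1]];K=p["mtx"]
V=np.stack([(g[1]-K[0,2])/K[0,0]*D,-(g[0]-K[1,2])/K[1,1]*D,-D],1)@rot(p).T+p["origin"]
def box(m,n):
    P=V[m];
    if len(P): print(n,len(P),P.mean(0).round(4),P.min(0).round(3),P.max(0).round(3),cv2.minAreaRect(P[:,:2].astype(np.float32)))
box((D>0)&(V[:,2]>.09)&(V[:,2]<.12)&(np.hypot(V[:,0]-.6,V[:,1]-.113)<.05),"knob")
box((D>0)&(V[:,2]>.045)&(V[:,2]<.062)&(np.hypot(V[:,0]-.6,V[:,1]-.113)<.12),"roof")
```

```text
knob 399 [0.6043 0.1185 0.0997] [0.585 0.099 0.091] [0.626 0.139 0.105] ((0.6048451662063599, 0.11913469433784485), (0.039951473474502563, 0.039291732013225555), 25.999916076660156)
roof 3751 [0.619  0.1126 0.0544] [0.544 0.033 0.045] [0.707 0.196 0.062] ((0.638576328754425, 0.10762527585029602), (0.1365891695022583, 0.1600588709115982), 71.63092041015625)
```

View pics/crop_top.png

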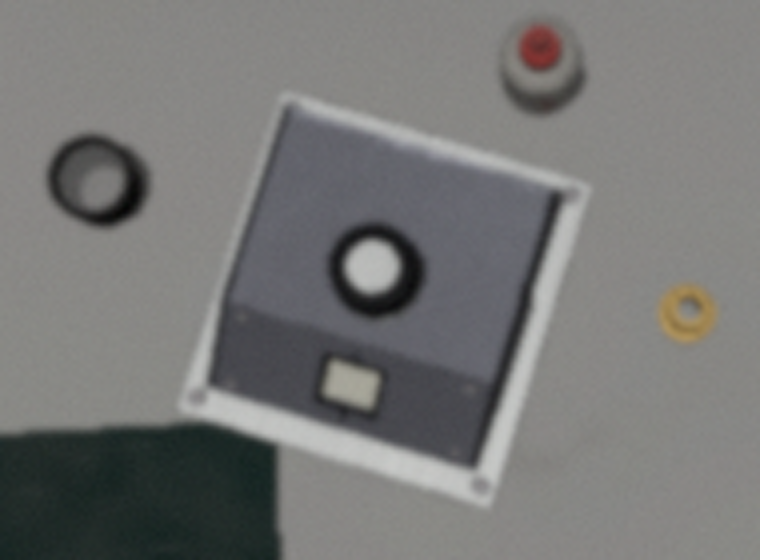

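View pics/side0.png

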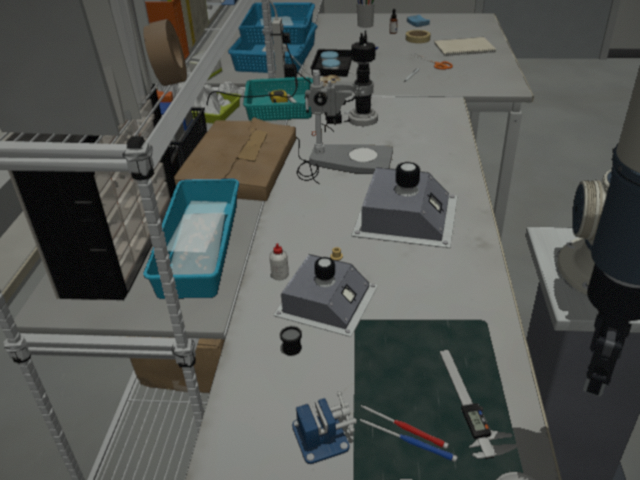

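The smaller counter is the one at top (305,240) / side (325,290). It has a 40 mm knob with its top at about 0.10 m, and the loupe (234,214), brass bush (382,248) and flux bottle (345,186) stand round it. The larger look-alike is at top (475,330), with its knob top at 0.137 m. The crop confirms the small one. Next I'll read its window, averaging several frames.

Run:
```python
from h import *
o=[]
for n,(c,r) in(("top",(298,266)),("side",(348,294))):
    a=np.mean([eyes.snapshot(n)["image"].astype(float) for _ in range(6)],0).astype(np.uint8)
    k=a[r-20:r+20,c-20:c+20]
    o.append(cv2.resize(k,(400,400),interpolation=cv2.INTER_CUBIC))
o=np.hstack(o);o=cv2.normalize(o,None,0,255,cv2.NORM_MINMAX);save(o,"win0.png")
p=eyes.snapshot("top");g=np.mgrid[200:290,260:350].reshape(2,-1);D=p["range_z"][g[0],g[1]];K=p["mtx"]
V=np.stack([(g[1]-K[0,2])/K[0,0]*D,-(g[0]-K[1,2])/K[1,1]*D,-D],1)@rot(p).T+p["origin"]
P=V[(V[:,2]>.096)&(V[:,2]<.11)];print(len(P),P.mean(0),cv2.minEnclosingCircle(P[:,:2].astype(np.float32)))
# cap centroid by brightness
I=p["image"][222:252,290:322].mean(2);m=I>130;rr,cc=np.nonzero(m);print(cc.mean()+290,rr.mean()+222,world(p,cc.mean()+290,rr.mean()+222,p["range_z"][237,304]))
```

```text
383 [0.60483983 0.11847403 0.10013174] ((0.6050779819488525, 0.11851628869771957), 0.0205700621008873)
302.632 236.192 [0.60435522 0.11923959 0.102093  ]
```

View pics/win0.png

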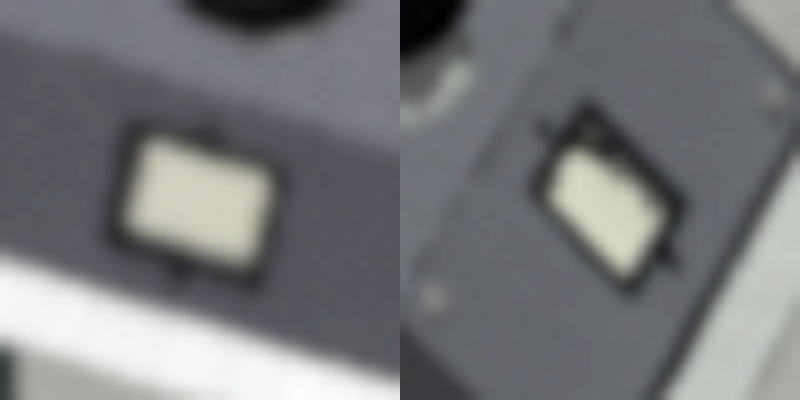

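The window is blank, so it stands between two numbers; I'll read it after a small turn. Now moving above the small knob at (0.6045, 0.119).

Call:
arm_command(increments=[[[0,0,0],[36.3,14.3,4],1],[[0,0,0],[36.3,14.3,4],1],[[0,0,0],[36.3,14.3,4],1],[[0,0,0],[36.3,14.3,4],1],[[0,0,0],[36.3,14.3,4],1],[[0,0,0],[36.3,14.3,4],1],[[0,0,0],[36.3,14.3,4],1],[[0,0,0],[36.3,14.3,4],1],[[0,0,0],[36.3,14.3,4],1],[[0,0,0],[36.3,14.3,4],1],[[0,0,0],[36.3,14.3,4],1],[[0,0,0],[36.3,14.3,4],1]])

```text
t: 2.4
ee_pos: [0.5513, 0.1725, 0.1832]
eef_rot: [0.979, -0.203, 0.0, -0.0]
contact_force: [0.6, 1.2, -0.8]
finger_gap: 0.0854
grip_force: 0.0
```

Call:
arm_command(increments=[[[0,0,0],[36.3,14.3,4],1],[[0,0,0],[36.3,14.3,4],1],[[0,0,0.12],[0,0,0],1],[[0,0,0.12],[0,0,0],1],[[0,0,0.12],[0,0,0],1],[[0,0,0.12],[0,0,0],1],[[0,0,0.12],[0,0,0],1],[[0,0,0.12],[0,0,0],1],[[0,0,0.12],[0,0,0],1],[[0,0,0.12],[0,0,0],1],[[0,0,0.12],[0,0,0],1],[[0,0,0.12],[0,0,0],1]])

```text
t: 3.4
ee_pos: [0.6054, 0.119, 0.1752]
eef_rot: [-0.691, 0.722, -0.0, -0.0]
contact_force: [0.9, 0.0, 0.0]
finger_gap: 0.0853
grip_force: 0.0
```

```bash
cat >> h.py <<'E'
def st(goal=None):
    s=manip.sense();Rm=R.from_quat(s["eef_rot"]).as_matrix()
    print("t",round(s["t"],2),"q",s["qpos"].round(3),"p",s["ee_pos"].round(4),"yaw",round(np.arctan2(Rm[1,0],Rm[0,0]),3),"tilt",Rm[:,2].round(4),"F",s["contact_force"].round(1),"M",s["moment"].round(2),"gap",round(s["finger_gap"],4),round(s["grip_force"],1))
    if goal is not None: print("tool mm",(Rm.T@(np.array(goal)-s["ee_pos"])*1000).round(1))
E
python3 -c "
from h import *
st([.6045,.119,.071])"
```

```text
t 3.4 q [ 0.447  0.408  0.184  0.    -1.347 -0.491] p [0.6054 0.119  0.1752] yaw -1.615 tilt [-0. -0. -1.] F [0.9 0.  0. ] M [ 0.01 -0.01  0.  ] gap 0.0853 0.0
tool mm [ -0.    0.9 104.2]
```

Call:
arm_command(increments=[[[0,0,0.12],[0,0.9,5],1],[[0,0,0.12],[0,0,5],1],[[0,0,0.12],[0,0,5],1],[[0,0,0.12],[0,0,5],1],[[0,0,0.12],[0,0,5],1],[[0,0,0.12],[0,0,5],1],[[0,0,0.12],[0,0,5],1],[[0,0,0],[0,0,0],1]])

```text
t: 4.07
ee_pos: [0.6038, 0.1189, 0.1391]
eef_rot: [-0.337, 0.941, 0.0, -0.001]
contact_force: [-1.1, 0.1, -1.0]
finger_gap: 0.0855
grip_force: 0.0
```

Run:
```python
from h import *
st([.6045,.119,.071])
p=eyes.snapshot("side");save(cv2.resize(p["image"][210:330,250:410],(800,600),interpolation=cv2.INTER_CUBIC),"near.png")
```

```text
t 4.07 q [ 4.480e-01  4.250e-01  1.170e-01 -1.000e-03 -1.265e+00 -1.330e+00] p [0.6038 0.1189 0.1391] yaw -2.453 tilt [-2.1e-03 -5.0e-04 -1.0e+00] F [-1.1  0.1 -1. ] M [-0.04  0.02 -0.03] gap 0.0855 0.0
tool mm [-0.7 -0.4 68.1]
```

View pics/near.png

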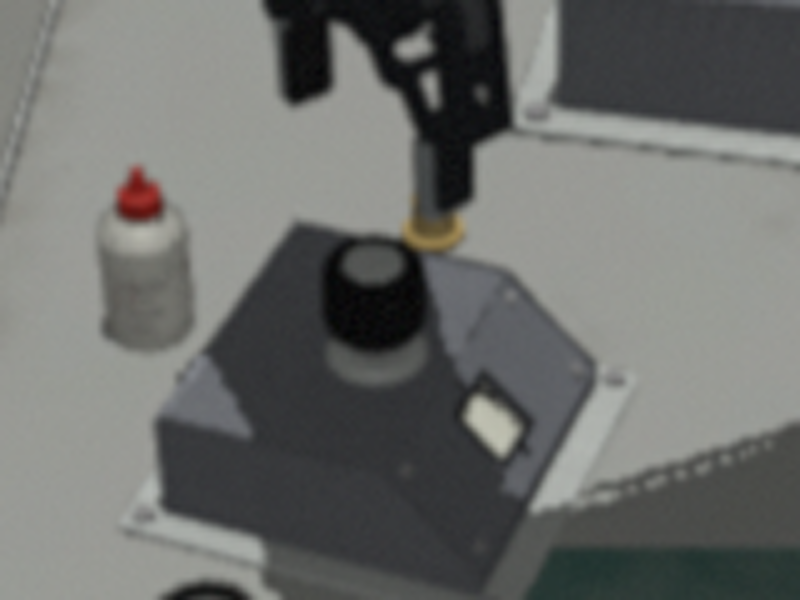

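The fingers straddle the knob, which is at crop (370,290), and nothing is in the way. Descending to grip it.

Call:
arm_command(increments=[[[0,0,0],[-0.4,-0.2,10],1],[[0,0,0],[0,0,10],1],[[0,0,0],[0,0,10],1],[[0,0,0],[0,0,10],1],[[0,0,0],[0,0,10],1],[[0,0,0],[0,0,10],1],[[0,0,0],[0,0,8],1],[[0,0,0],[0,0,0],1],[[0,0,0],[0,0,0],1]])

```text
t: 4.87
ee_pos: [0.6047, 0.1189, 0.0717]
eef_rot: [-0.34, 0.941, -0.0, -0.001]
contact_force: [0.3, 0.1, 0.1]
finger_gap: 0.0852
grip_force: 0.0
```

Call:
arm_command(increments=[[[0,0,0],[0,0,0],0.3],[[0,0,0],[0,0,0],0.1],[[0,0,0],[0,0,0],-0.1],[[0,0,0],[0,0,0],-0.3],[[0,0,0],[0,0,0],-1],[[0,0,0],[0,0,0],-1],[[0,0,0],[0,0,0],-1],[[0,0,0],[0,0,0],-1],[[0,0,0],[0,0,0],-1],[[0,0,0],[0,0,0],-1]])

```text
t: 5.7
ee_pos: [0.605, 0.1193, 0.0724]
eef_rot: [-0.34, 0.941, 0.0, 0.0]
contact_force: [-0.6, 2.3, 2.5]
finger_gap: 0.0383
grip_force: 59.8
```

```bash
python3 -c "
from h import *
st([.6045,.119,.071])"
```

```text
t 5.7 q [ 0.448  0.473  0.016 -0.    -1.113 -1.326] p [0.605  0.1193 0.0724] yaw -2.449 tilt [ 4.e-04  3.e-04 -1.e+00] F [-0.6  2.3  2.5] M [0.65 0.21 0.04] gap 0.0383 59.8
tool mm [0.6 0.1 1.4]
```

Call:
arm_command(increments=[[[0,0,0],[0,0,0.7],-1],[[0,0,0],[0,0,0.7],-1],[[0,0,0],[0,0,0.6],-1],[[0,0,0],[0,0,0.4],-1],[[0,0,0],[0,0,0],-1],[[0,0,0],[0,0,0],-1]])

```text
t: 6.2
ee_pos: [0.605, 0.1192, 0.07]
eef_rot: [-0.34, 0.941, 0.0, 0.0]
contact_force: [-1.0, 2.2, 3.4]
finger_gap: 0.0383
grip_force: 60.0
```

Call:
arm_command(increments=[[[0,0,0],[0,0,0.3],-1],[[0,0,0],[0,0,0],-1],[[0,0,0],[0,0,0],-1]])

```text
t: 6.45
ee_pos: [0.605, 0.1193, 0.0698]
eef_rot: [-0.34, 0.941, 0.0, 0.0]
contact_force: [-0.8, 3.0, 4.2]
finger_gap: 0.0384
grip_force: 60.1
```

Call:
arm_command(increments=[[[0,0,0],[0,0,0.3],-1],[[0,0,0],[0,0,0],-1],[[0,0,0],[0,0,0],-1]])

```text
t: 6.7
ee_pos: [0.6051, 0.1192, 0.0697]
eef_rot: [-0.34, 0.941, 0.0, 0.0]
contact_force: [-1.0, 2.9, 4.8]
finger_gap: 0.0387
grip_force: 60.3
```

Call:
arm_command(increments=[[[0,0,0],[0,0,0.4],-1],[[0,0,0],[0,0,0],-1],[[0,0,0],[0,0,0],-1]])

```text
t: 6.95
ee_pos: [0.605, 0.1192, 0.0695]
eef_rot: [-0.34, 0.941, -0.0, 0.0]
contact_force: [-1.6, 1.9, 6.2]
finger_gap: 0.0383
grip_force: 60.6
```

Call:
arm_command(increments=[[[0,0,0],[0,0,0.4],-1],[[0,0,0],[0,0,0],-1],[[0,0,0],[0,0,0],-1]])

```text
t: 7.2
ee_pos: [0.6051, 0.1192, 0.0693]
eef_rot: [-0.34, 0.941, -0.0, 0.0]
contact_force: [-2.4, 2.2, 8.4]
finger_gap: 0.0381
grip_force: 60.8
```

Tooth is on the hard face (4.5 N above the spring). Searching anticlockwise under light pressure.

Call:
arm_command(increments=[[[0,0,-0.035],[0,0,0],-1],[[0,0,-0.035],[0,0,0],-1],[[0,0,-0.035],[0,0,0],-1],[[0,0,0],[0,0,0],-1]])

```text
t: 7.53
ee_pos: [0.6051, 0.1192, 0.0693]
eef_rot: [-0.389, 0.921, -0.0, 0.0]
contact_force: [-2.9, 2.8, 7.6]
finger_gap: 0.0385
grip_force: 60.8
```

Call:
arm_command(increments=[[[0,0,-0.035],[0,0,0],-1],[[0,0,-0.035],[0,0,0],-1],[[0,0,-0.035],[0,0,0],-1],[[0,0,0],[0,0,0],-1]])

```text
t: 7.87
ee_pos: [0.6052, 0.1191, 0.0693]
eef_rot: [-0.437, 0.899, -0.0, 0.0]
contact_force: [-1.2, 2.0, 8.1]
finger_gap: 0.0384
grip_force: 60.7
```

Call:
arm_command(increments=[[[0,0,-0.035],[0,0,0],-1],[[0,0,-0.035],[0,0,0],-1],[[0,0,-0.035],[0,0,0],-1],[[0,0,0],[0,0,0],-1]])

```text
t: 8.2
ee_pos: [0.6053, 0.119, 0.0686]
eef_rot: [-0.483, 0.875, -0.0, 0.0]
contact_force: [0.4, 2.4, 3.2]
finger_gap: 0.0383
grip_force: 60.3
```

Call:
arm_command(increments=[[[0,0,-0.035],[0,0,0],-1],[[0,0,-0.035],[0,0,0],-1],[[0,0,-0.035],[0,0,0],-1],[[0,0,0],[0,0,0],-1]])

```text
t: 8.53
ee_pos: [0.6054, 0.1189, 0.0686]
eef_rot: [-0.528, 0.849, -0.0, 0.0]
contact_force: [0.6, 1.7, 3.3]
finger_gap: 0.0381
grip_force: 60.3
```

The force fell from 8 to 3.2 N and z dropped, so the tooth is entering a slot. Pressing it home.

Call:
arm_command(increments=[[[0,0,0],[0,0,0.5],-1],[[0,0,0],[0,0,0.5],-1],[[0,0,0],[0,0,0],-1],[[0,0,0],[0,0,0],-1]])

```text
t: 8.87
ee_pos: [0.6054, 0.119, 0.0678]
eef_rot: [-0.528, 0.849, -0.0, 0.0]
contact_force: [2.6, 1.1, 5.3]
finger_gap: 0.0387
grip_force: 60.3
```

Call:
arm_command(increments=[[[0,0,0],[0,0,0.5],-1],[[0,0,0],[0,0,0.5],-1],[[0,0,0],[0,0,0],-1],[[0,0,0],[0,0,0],-1]])

```text
t: 9.2
ee_pos: [0.6054, 0.119, 0.067]
eef_rot: [-0.528, 0.849, -0.0, 0.001]
contact_force: [1.9, 0.5, 4.9]
finger_gap: 0.0384
grip_force: 60.5
```

```bash
python3 -c "
from h import *
st()"
```

```text
t 9.2 q [ 4.47e-01  4.78e-01  8.00e-03  1.00e-03 -1.10e+00 -9.06e-01] p [0.6054 0.119  0.067 ] yaw -2.029 tilt [ 0.0012 -0.     -1.    ] F [1.9 0.5 4.9] M [ 0.39 -0.52 -0.14] gap 0.0384 60.5
```

Call:
arm_command(increments=[[[0,0,0],[0,0,0.5],-1],[[0,0,0],[0,0,0.5],-1],[[0,0,0],[0,0,0],-1],[[0,0,0],[0,0,0],-1]])

```text
t: 9.53
ee_pos: [0.6054, 0.119, 0.0661]
eef_rot: [-0.528, 0.849, -0.0, 0.001]
contact_force: [1.7, 1.3, 6.1]
finger_gap: 0.0382
grip_force: 60.7
```

Call:
arm_command(increments=[[[0,0,0],[0,0,0.5],-1],[[0,0,0],[0,0,0],-1],[[0,0,0],[0,0,0],-1]])

```text
t: 9.78
ee_pos: [0.6055, 0.119, 0.0658]
eef_rot: [-0.528, 0.849, -0.0, 0.001]
contact_force: [1.7, 1.5, 7.2]
finger_gap: 0.0383
grip_force: 60.7
```

Call:
arm_command(increments=[[[0,0,0],[0,0,0.4],-1],[[0,0,0],[0,0,0],-1],[[0,0,0],[0,0,0],-1]])

```text
t: 10.03
ee_pos: [0.6055, 0.119, 0.0656]
eef_rot: [-0.528, 0.849, -0.0, 0.001]
contact_force: [0.4, 0.8, 8.5]
finger_gap: 0.0388
grip_force: 60.9
```

Home on the floor: the force is rising again at about 7 mm down. Looking at the window.

```bash
cat >> h.py <<'E'
def win(name,nf=6):
    o=[]
    for n,(c,r) in(("top",(298,266)),("side",(348,294))):
        a=np.mean([eyes.snapshot(n)["image"].astype(float) for _ in range(nf)],0).astype(np.uint8)
        o.append(cv2.normalize(cv2.resize(a[r-15:r+15,c-15:c+15],(400,400),interpolation=cv2.INTER_CUBIC),None,0,255,cv2.NORM_MINMAX))
    save(np.hstack(o),name)
E
python3 -c "
from h import *
win('win1.png',4);st()"
```

```text
t 10.43 q [ 4.470e-01  4.790e-01  6.000e-03  1.000e-03 -1.096e+00 -9.060e-01] p [0.6055 0.119  0.0657] yaw -2.029 tilt [ 0.0016 -0.     -1.    ] F [1.3 1.8 9.3] M [ 0.45  0.06 -0.08] gap 0.0384 60.9
```

View pics/win1.png

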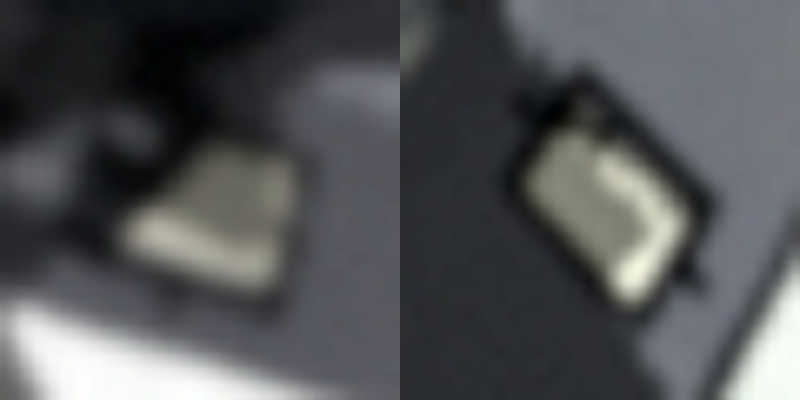

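The window is still blank, with a gripper shadow across it. Turning anticlockwise cautiously and watching the moment.

Call:
arm_command(increments=[[[0,0,-0.025],[0,0,0],-1],[[0,0,-0.025],[0,0,0],-1],[[0,0,-0.025],[0,0,0],-1]])

```text
t: 10.68
ee_pos: [0.6056, 0.119, 0.0657]
eef_rot: [-0.56, 0.829, -0.001, 0.001]
contact_force: [1.2, 0.7, 8.6]
finger_gap: 0.0383
grip_force: 60.8
```

```bash
python3 -c "
from h import *
st()"
```

```text
t 10.68 q [ 4.470e-01  4.790e-01  6.000e-03  1.000e-03 -1.096e+00 -8.300e-01] p [0.6056 0.119  0.0657] yaw -1.953 tilt [ 0.0018 -0.     -1.    ] F [1.2 0.7 8.6] M [ 0.37 -0.03 -0.08] gap 0.0383 60.8
```

Call:
arm_command(increments=[[[0,0,-0.03],[0,0,0],-1],[[0,0,-0.03],[0,0,0],-1],[[0,0,-0.03],[0,0,0],-1],[[0,0,-0.03],[0,0,0],-1]])

```text
t: 11.02
ee_pos: [0.6057, 0.119, 0.0657]
eef_rot: [-0.609, 0.793, -0.001, 0.001]
contact_force: [1.5, 1.3, 8.1]
finger_gap: 0.0381
grip_force: 60.8
```

```bash
python3 -c "
from h import *
st()"
```

```text
t 11.02 q [ 4.470e-01  4.790e-01  6.000e-03  1.000e-03 -1.096e+00 -7.100e-01] p [0.6057 0.119  0.0657] yaw -1.833 tilt [ 2.e-03 -1.e-04 -1.e+00] F [1.5 1.3 8.1] M [ 0.3  -0.18 -0.12] gap 0.0381 60.8
```

Call:
arm_command(increments=[[[0,0,-0.03],[0,0,0],-1],[[0,0,-0.03],[0,0,0],-1],[[0,0,-0.03],[0,0,0],-1],[[0,0,-0.03],[0,0,0],-1]])

```text
t: 11.35
ee_pos: [0.6058, 0.1189, 0.0657]
eef_rot: [-0.655, 0.756, -0.001, 0.001]
contact_force: [1.5, 0.6, 7.3]
finger_gap: 0.0383
grip_force: 60.8
```

```bash
python3 -c "
from h import *
st();win('win2.png',4)"
```

```text
t 11.35 q [ 4.470e-01  4.790e-01  6.000e-03  1.000e-03 -1.096e+00 -5.900e-01] p [0.6058 0.1189 0.0657] yaw -1.713 tilt [ 2.2e-03 -1.0e-04 -1.0e+00] F [1.5 0.6 7.3] M [ 0.29 -0.28 -0.13] gap 0.0383 60.8
```

View pics/win2.png

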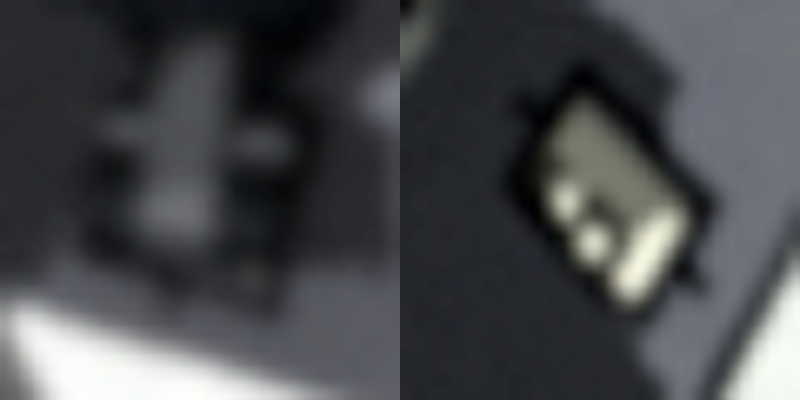

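A number is entering at the window's left edge (side view, blobs at about (565,200)–(600,240)). Turning further in steps and keeping rectified window crops for one montage.

Call:
arm_command(increments=[[[0,0,-0.03],[0,0,0],-1],[[0,0,-0.03],[0,0,0],-1],[[0,0,-0.03],[0,0,0],-1],[[0,0,-0.03],[0,0,0],-1]])

```text
t: 12.08
ee_pos: [0.6059, 0.119, 0.0657]
eef_rot: [-0.699, 0.715, -0.001, 0.001]
contact_force: [1.5, 0.8, 7.6]
finger_gap: 0.0388
grip_force: 60.7
```

```bash
cat >> h.py <<'E'
def rect(tag,nf=6):
    a=np.mean([eyes.snapshot("side")["image"].astype(float) for _ in range(nf)],0)
    src=np.float32([[518,180],[583,82],[708,208],[626,308]])
    src=(src-[400,0])/(400/30)+[333,279]-.5
    H=cv2.getPerspectiveTransform(src.astype(np.float32),np.float32([[40,40],[220,40],[220,220],[40,220]]))
    w=cv2.warpPerspective(a.astype(np.float32),H,(260,260),flags=cv2.INTER_CUBIC)
    np.save("pics/"+tag+".npy",w);return w
E
python3 -c "
from h import *
st();rect('a')"
```

```text
t 12.08 q [ 4.470e-01  4.790e-01  6.000e-03  1.000e-03 -1.096e+00 -4.700e-01] p [0.6059 0.119  0.0657] yaw -1.593 tilt [ 2.5e-03 -1.0e-04 -1.0e+00] F [1.5 0.8 7.6] M [ 0.29 -0.44 -0.2 ] gap 0.0388 60.7
```

Call:
arm_command(increments=[[[0,0,-0.03],[0,0,0],-1],[[0,0,-0.03],[0,0,0],-1],[[0,0,-0.03],[0,0,0],-1],[[0,0,-0.03],[0,0,0],-1]])

```text
t: 12.72
ee_pos: [0.606, 0.119, 0.0657]
eef_rot: [0.741, -0.672, 0.001, -0.001]
contact_force: [2.4, 0.6, 7.9]
finger_gap: 0.0384
grip_force: 60.7
```

```bash
python3 -c "
from h import *
st();rect('b')
o=np.hstack([np.load('pics/%s.npy'%k) for k in 'ab']).clip(0,255).astype(np.uint8)
g=cv2.createCLAHE(3,(4,4)).apply(cv2.cvtColor(o,cv2.COLOR_RGB2GRAY))
save(np.vstack([o,cv2.cvtColor(g,cv2.COLOR_GRAY2RGB)]),'m1.png')"
```

```text
t 12.72 q [ 4.470e-01  4.790e-01  6.000e-03  1.000e-03 -1.095e+00 -3.500e-01] p [0.606  0.119  0.0657] yaw -1.473 tilt [ 2.7e-03 -1.0e-04 -1.0e+00] F [2.4 0.6 7.9] M [ 0.3  -0.57 -0.14] gap 0.0384 60.7
```

View pics/m1.png

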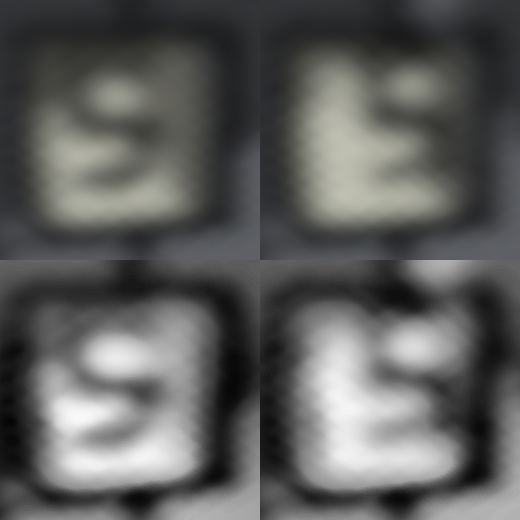

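The digit passing the window has an upper-left stem and a lower bowl open to the left, so it looks like a 5. It was centred near yaw -1.535. The next digit will settle it (6 after 5, or 4 after 3). Turning 0.72 rad.

Call:
arm_command(increments=[[[0,0,-0.06],[0,0,0],-1],[[0,0,-0.06],[0,0,0],-1],[[0,0,-0.06],[0,0,0],-1],[[0,0,-0.06],[0,0,0],-1],[[0,0,-0.06],[0,0,0],-1],[[0,0,-0.06],[0,0,0],-1]])

```text
t: 13.52
ee_pos: [0.6064, 0.1191, 0.0658]
eef_rot: [0.85, -0.527, 0.001, -0.001]
contact_force: [2.8, 0.7, 5.7]
finger_gap: 0.0381
grip_force: 60.6
```

Call:
arm_command(increments=[[[0,0,-0.06],[0,0,0],-1],[[0,0,-0.06],[0,0,0],-1],[[0,0,-0.06],[0,0,0],-1],[[0,0,-0.06],[0,0,0],-1],[[0,0,-0.06],[0,0,0],-1],[[0,0,-0.05],[0,0,0],-1],[[0,0,0],[0,0,0],-1]])

```text
t: 14.1
ee_pos: [0.6067, 0.1193, 0.0659]
eef_rot: [0.928, -0.372, 0.002, -0.001]
contact_force: [3.3, 1.2, 5.6]
finger_gap: 0.0388
grip_force: 60.6
```

```bash
python3 -c "
from h import *
st();rect('c')
o=np.load('pics/c.npy').clip(0,255).astype(np.uint8)
g=cv2.createCLAHE(3,(4,4)).apply(cv2.cvtColor(o,cv2.COLOR_RGB2GRAY))
save(np.hstack([o,cv2.cvtColor(g,cv2.COLOR_GRAY2RGB)]),'m2.png')"
```

```text
t 14.1 q [ 4.470e-01  4.790e-01  7.000e-03  1.000e-03 -1.094e+00  3.610e-01] p [0.6067 0.1193 0.0659] yaw -0.761 tilt [ 4.1e-03  5.0e-04 -1.0e+00] F [3.3 1.2 5.6] M [ 0.46 -1.24 -0.08] gap 0.0388 60.6
```

View pics/m2.png

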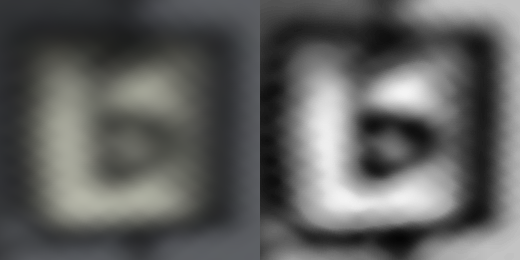

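The picture shows a 6: tall left stem, closed lower loop, about 6 px right of the centre marks. The side camera looks in obliquely, so I'll check the drum face's depth behind the window for parallax.

Run:
```python
from h import *
for n in("side",):
    ps=[eyes.snapshot(n) for _ in range(6)];p=ps[0];D=np.median([q["range_z"] for q in ps],0);K=p["mtx"]
    g=np.mgrid[270:320,325:375].reshape(2,-1);d=D[g[0],g[1]]
    V=np.stack([(g[1]-K[0,2])/K[0,0]*d,-(g[0]-K[1,2])/K[1,1]*d,-d],1)@rot(p).T+p["origin"]
    src=(np.float32([[518,180],[583,82],[708,208],[626,308]])-[400,0])/(400/30)+[333,279]-.5
    cen=src.mean(0);sh=lambda k:np.array([cv2.pointPolygonTest(((src-cen)*k+cen).astype(np.float32),(float(c),float(r)),False)>=0 for r,c in g.T])
    inn=sh(.6)&(d>0);ring=sh(2.2)&~sh(1.55)&(d>0)
    P=V[ring]
    for _ in range(4):
        c0=P.mean(0);u,s,vt=np.linalg.svd(P-c0);nn=vt[2]*np.sign(vt[2][2]);P=V[ring][abs((V[ring]-c0)@nn)<.003]
    print("n",nn.round(3),len(P),"rms",((P-c0)@nn).std(),"inside depth mm",np.percentile((V[inn]-c0)@nn*1000,[10,50,90]).round(2),inn.sum())
    for w in src: # window corners on the panel plane
        v=rot(p)@np.array([(w[0]-K[0,2])/K[0,0],-(w[1]-K[1,2])/K[1,1],-1]);print((p["origin"]+v*((c0-p["origin"])@nn)/(v@nn)).round(4))
    print(p["origin"],nn)
```

```text
n [-0.675  0.215  0.706] 276 rms 0.0007981003319632188 inside depth mm [-6.93 -5.73 -4.01] 39
[0.5709 0.1448 0.044 ]
[0.5624 0.1212 0.0432]
[0.5435 0.1266 0.0234]
[0.5547 0.1525 0.0262]
[0.5059563  1.07149067 0.85657973] [-0.67451159  0.21537334  0.70615044]
```

The drum face is about 5.7 mm behind the panel and the side view is about 45° oblique, so the 6 probably stands several mm right of true centre. Computing this properly.

```bash
cat >> h.py <<'E'
N=np.array([-.6745,.2154,.7062]);LAT=np.array([.304,.953,0]);LAT/=np.linalg.norm(LAT)  # LAT = left seen from the front
C0=np.array([.5567,.1379,.0345])  # on panel plane
def ray(p,c,r,depth):
    K=p["mtx"];v=rot(p)@np.array([(c-K[0,2])/K[0,0],-(r-K[1,2])/K[1,1],-1.]);o=np.array(p["origin"])
    return o+v*(((C0-depth*N)-o)@N)/(v@N)
E
python3 - <<'E'
from h import *
p=eyes.snapshot("side")
C=np.array([[.5709,.1448,.044],[.5624,.1212,.0432],[.5435,.1266,.0234],[.5547,.1525,.0262]]);print("plane",((C-C.mean(0))@N*1e3).round(2))
import h;h.C0=C.mean(0)
f=lambda x,y:((np.array([x-400,y])/(400/30))+[333,279]-.5)
src=np.float32([f(*k) for k in([518,180],[583,82],[708,208],[626,308])])
H=cv2.getPerspectiveTransform(np.float32([[40,40],[220,40],[220,220],[40,220]]),src)
lat=lambda q:-(q-np.array([.6048,.1188,0]))@LAT*1e3   # right positive, from knob axis
for n,x in(("topmark",(530,108)),("botmark",(692,268))): print(n,lat(ray(p,*f(*x),0)).round(1))
for k,x in(("c",137),("a",110)):
    px=cv2.perspectiveTransform(np.float32([[[x,130]]]),H)[0,0]
    print(k,[lat(ray(p,*px,d)).round(1) for d in(0,.004,.0057)])
# top camera: rectify panel from geometry, at plane depth .0055
for n in("top","side"):
  ps=[eyes.snapshot(n) for _ in range(5)];im=np.mean([q["image"].astype(float) for q in ps],0);p=ps[0]
  M=np.linalg.inv(rot(p));K=p["mtx"]
  UP=np.cross(N,-LAT);UP*=np.sign(UP[2])
  mid=h.C0-LAT*((h.C0-np.array([.6048,.1188,0]))@LAT)
  xs=np.arange(-16,16.1,1);out=[]
  for up in(6,3,0,-3,-6):
    row=[]
    for x in xs:
        q=M@(mid-LAT*x/1e3+UP*up/1e3-.0055*N-p["origin"]);c=K[0,0]*q[0]/-q[2]+K[0,2];r=K[1,1]*-q[1]/-q[2]+K[1,2]
        row.append(cv2.getRectSubPix(im.mean(2).astype(np.float32),(1,1),(float(c),float(r)))[0,0])
    print(n,up,np.array(row).astype(int))
E
```

```text
plane [-0.03  0.06 -0.02 -0.01]
topmark -1.7
botmark -0.5
c [np.float64(-1.9), np.float64(2.4), np.float64(4.2)]
a [np.float64(-5.8), np.float64(-1.6), np.float64(0.2)]
top 6 [ 31  36  43  49  55  58  59  62  65  70  79  85  88  83  75  69  65  69
  75  80  85  89  94  99 104 100  94  82  69  64  57  61  65]
top 3 [ 37  45  55  65  71  76  79  84  91  99 108 115 113 108  95  84  83  84
  91  96  98 101 105 109 111 110 104  95  81  70  64  63  66]
top 0 [ 38  48  58  68  77  85  94 104 115 126 133 136 131 122 106  88  79  73
  77  83  85  85  86  87  90  93  90  87  77  68  65  64  67]
top -3 [ 38  49  62  75  89 101 113 126 138 145 149 148 144 131 116  96  80  76
  77  84  89  88  84  78  73  72  70  67  64  61  60  63  66]
top -6 [ 43  58  76  93 111 125 137 145 151 153 155 152 148 136 122 105  88  83
  81  83  87  86  83  77  72  69  65  62  58  56  55  60  65]
side 6 [ 51  49  48  48  49  58  70  87  99 109 117 118 110 101  94  91  91  95
 101 109 117 122 125 126 117 107  98  89  83  76  68  61  55]
side 3 [ 51  50  50  53  59  70  85 104 120 131 138 138 130 118 109 108 113 122
 128 133 140 142 144 146 139 127 115 104  92  80  69  62  56]
side 0 [ 50  50  52  58  67  83 103 123 139 147 151 150 136 118 101  91  83  76
  82  87  87  90  94  99 103 104 104 102  91  81  72  64  57]
side -3 [ 49  49  52  60  71  88 108 128 144 152 155 154 139 122 107  98  94  94
  94  92  90  85  80  73  72  76  80  81  79  75  70  63  58]
side -6 [ 49  48  51  59  71  87 108 128 144 152 155 155 140 122 104  92  86  82
  86  91  94  92  87  83  84  85  85  83  81  76  68  61  57]
```

Both cameras agree: the 6 stands about 5 mm (0.12 rad) past centre. Turning back 0.19 rad (0.12 plus 0.07 of play) with the tooth still home.

Call:
arm_command(increments=[[[0,0,0.03],[0,0,0.1],-1],[[0,0,0.03],[0,0,0],-1],[[0,0,0.03],[0,0,0.1],-1],[[0,0,0.03],[0,0,0],-1],[[0,0,0.03],[0,0,0.1],-1],[[0,0,0.03],[0,0,0],-1],[[0,0,0.01],[0,0,0],-1],[[0,0,0],[0,0,0],-1],[[0,0,0],[0,0,0],-1]])

```text
t: 16.0
ee_pos: [0.6064, 0.1191, 0.0656]
eef_rot: [0.888, -0.459, 0.002, -0.001]
contact_force: [2.3, 1.0, 7.0]
finger_gap: 0.0383
grip_force: 60.6
```

```bash
cat >> h.py <<'E'
def prof(names=("top","side"),png=None):
  C=np.array([[.5709,.1448,.044],[.5624,.1212,.0432],[.5435,.1266,.0234],[.5547,.1525,.0262]]).mean(0)
  UP=np.cross(N,-LAT);UP*=np.sign(UP[2]);mid=C-LAT*((C-np.array([.6048,.1188,0]))@LAT);res=[]
  for n in names:
    ps=[eyes.snapshot(n) for _ in range(5)];im=np.mean([q["image"].astype(float) for q in ps],0);p=ps[0];K=p["mtx"]
    xs,us=np.meshgrid(np.arange(-20,20.1,.1),np.arange(20,-20.1,-.1))
    Q=(mid-LAT*xs[...,None]/1e3+UP*us[...,None]/1e3-.0055*N-p["origin"])@rot(p)
    w=cv2.remap(im.astype(np.float32),(K[0,0]*Q[...,0]/-Q[...,2]+K[0,2]).astype(np.float32),(K[1,1]*-Q[...,1]/-Q[...,2]+K[1,2]).astype(np.float32),cv2.INTER_CUBIC)
    res.append(w)
    for up in(4,0,-4): print(n,up,w[200-up*10,40:361:10].mean(1).astype(int))
  if png: save(np.hstack(res).clip(0,255).astype(np.uint8)[:, :800],png)
E
python3 -c "
from h import *
st();prof()"
```

```text
t 16.0 q [ 0.447  0.479  0.006  0.002 -1.094  0.169] p [0.6064 0.1191 0.0656] yaw -0.954 tilt [ 0.0035  0.     -1.    ] F [2.3 1.  7. ] M [ 0.27 -0.81  0.1 ] gap 0.0383 60.6
top 4 [ 34  43  52  61  67  70  73  71  68  63  57  58  66  80  94 106 111 113
 112 113 117 123 131 136 138 131 123 103  83  66  61  60  66]
top 0 [ 37  45  58  68  78  83  91  96  98  96  87  77  71  74  82  90  94  93
  92  92  99 111 127 139 147 144 131 112  90  74  65  65  67]
top -4 [ 39  49  64  78  93 107 119 128 128 122 108  92  82  85  93 100 103  99
  92  84  85  98 118 134 141 139 124 106  84  68  60  61  66]
side 4 [ 53  51  48  44  42  41  43  48  53  63  78  93 111 130 144 154 160 162
 163 164 168 169 165 156 145 131 114 101  91  79  67  59  52]
side 0 [ 51  50  48  47  49  54  61  66  69  67  66  69  74  77  83  87  92 100
 110 119 133 149 158 160 156 150 138 122 106  90  74  61  53]
side -4 [ 50  48  47  49  56  65  75  82  85  90  98 106 117 125 129 126 117 105
  98 101 110 125 136 140 137 127 117 104  91  77  69  61  54]
```

The 6 is now centred: its strokes are at -4 and +3.3 mm, and the window runs from -13 to +12. Unloading within the play, letting the knob rise, then opening and backing off.

Call:
arm_command(increments=[[[0,0,-0.03],[0,0,0],-1],[[0,0,0],[0,0,-1.5],-1],[[0,0,0],[0,0,-1.5],-1],[[0,0,0],[0,0,-1.5],-1],[[0,0,0],[0,0,-1.5],-1],[[0,0,0],[0,0,-1],-1],[[0,0,0],[0,0,0],-1],[[0,0,0],[0,0,0],-1]])

```text
t: 17.17
ee_pos: [0.6063, 0.1192, 0.0718]
eef_rot: [0.895, -0.446, 0.001, -0.001]
contact_force: [6.0, 0.7, 2.8]
finger_gap: 0.0384
grip_force: 60.3
```

Call:
arm_command(increments=[[[0,0,0],[0,0,0],0.2],[[0,0,0],[0,0,0],0.6],[[0,0,0],[0,0,0],1],[[0,0,0],[0,0,0],1],[[0,0,0],[0,0,0],1],[[0,0,0],[0,0,0],1],[[0,0,0],[0,0,0],1],[[0,0,0],[0,0,0],1],[[0,0,0],[0,0,0],1]])

```text
t: 17.92
ee_pos: [0.6048, 0.1191, 0.0713]
eef_rot: [0.895, -0.446, -0.0, 0.0]
contact_force: [-0.3, 0.4, -0.2]
finger_gap: 0.0855
grip_force: 0.0
```

Call:
arm_command(increments=[[[0,0,0],[0,0,-8],1],[[0,0,0],[0,0,-12],1],[[0,0,0],[0,0,-15],1],[[0,0,0],[0,0,-20],1],[[0,0,0],[0,0,-25],1],[[0,0,0],[0,0,-25],1],[[0,0,0],[0,35,0],1],[[0,0,0],[0,35,0],1],[[0,0,0],[0,35,0],1],[[0,0,0],[0,35,0],1],[[0,0,0],[0,0,0],1],[[0,0,0],[0,0,0],1]])

```text
t: 18.92
ee_pos: [0.4923, 0.0338, 0.1777]
eef_rot: [0.895, -0.446, 0.001, -0.001]
contact_force: [-0.3, 0.5, -0.8]
finger_gap: 0.0854
grip_force: 0.0
```

Run:
```python
from h import *
st();prof(png="final.png")
p=eyes.snapshot("top");print(world(p,304,238),world(p,302,236))
for q in("loupe","bush_brass","flux_bottle"):
    for d in models.find_in(p,q)[:1]:
        c,r=d["position"][0]*640,d["position"][1]*480;print(q,round(d["confidence"],2),int(c),int(r),world(p,c,r).round(3))
```

```text
t 18.92 q [ 0.387  0.166 -0.143  0.    -1.26   0.259] p [0.4923 0.0338 0.1777] yaw -0.925 tilt [ 1.9e-03  6.0e-04 -1.0e+00] F [-0.3  0.5 -0.8] M [ 0.02 -0.18  0.06] gap 0.0854 0.0
top 4 [ 57  74  92 113 126 134 138 134 127 112  95  80  76  79  89  97  99  95
  89  83  81  79  79  79  80  81  82  83  84  85  87  89  91]
top 0 [ 66  82 106 123 139 145 148 146 136 123 101  84  72  72  75  80  83  82
  82  80  80  80  81  84  85  86  88  89  91  93  94  95  97]
top -4 [ 56  71  94 113 130 140 142 139 129 117 100  84  74  70  73  76  79  79
  80  81  83  84  86  88  90  93  95  96  97  98  99 100 102]
side 4 [ 94  91  86  78  72  69  69  71  74  79  88  99 112 127 140 150 155 158
 159 160 164 165 161 152 142 128 112  99  89  77  66  58  51]
side 0 [ 92  88  82  77  72  69  69  70  70  68  66  69  72  75  80  84  89  96
 106 116 130 145 154 157 153 146 135 119 103  89  73  59  50]
side -4 [ 88  84  78  74  72  73  77  82  85  89  95 103 114 122 126 123 113 102
  95  98 108 123 133 137 133 124 114 101  89  75  67  59  51]
[0.60127318 0.11694341 0.10039707] [0.60484714 0.12043    0.10117165]
loupe 0.83 236 215 [0.655 0.249 0.037]
flux_bottle 0.85 343 187 [0.7   0.045 0.062]
```

View pics/final.png

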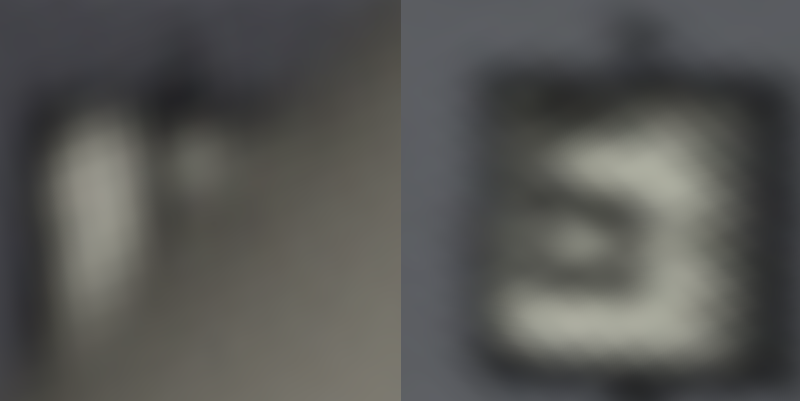

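The side view shows the 6 unchanged after release, with its loop near the window's mid-line. The arm still hides part of the top view, so I'll move it clear and check once numerically.

Call:
arm_command(increments=[[[0,0,0],[0,35,-10],1],[[0,0,0],[0,35,-10],1],[[0,0,0],[0,35,-10],1],[[0,0,0],[0,0,0],1],[[0,0,0],[0,0,0],1]])

```text
t: 20.03
ee_pos: [0.4089, -0.0292, 0.2074]
eef_rot: [0.895, -0.446, 0.001, -0.001]
contact_force: [0.4, 0.1, -0.5]
finger_gap: 0.0851
grip_force: 0.0
```

Run:
```python
from h import *
st();prof(("top",))
p=eyes.snapshot("top")
I=p["image"].astype(int);m=np.zeros((480,640),bool);m[225:275,362:405]=True
y=m&(I[...,0]-I[...,2]>45);r,c=np.nonzero(y);print("brass",c.mean(),r.mean(),len(r))
g=np.mgrid[222:254,286:322].reshape(2,-1);D=p["range_z"][g[0],g[1]]
Z=[world(p,a,b)[2] for b,a in((236,302),(236,304),(238,303),(235,303))];print("knob top",np.round(Z,4))
```

```text
t 20.03 q [ 0.315 -0.019 -0.269  0.    -1.317  0.331] p [ 0.4089 -0.0292  0.2074] yaw -0.925 tilt [ 2.9e-03  8.0e-04 -1.0e+00] F [ 0.4  0.1 -0.5] M [ 0.07 -0.03  0.  ] gap 0.0851 0.0
top 4 [ 65  83 103 125 139 147 152 148 140 122 104  88  84  90 102 113 118 119
 119 120 124 131 139 145 147 140 131 110  89  70  64  64  70]
top 0 [ 73  92 117 136 154 160 164 161 151 137 114  94  81  82  88  96 100 100
 100  99 106 118 134 147 154 151 139 121  96  78  68  69  72]
top -4 [ 63  79 104 126 144 157 161 161 152 139 120 100  89  90  98 106 109 104
  97  90  92 105 125 142 149 147 131 113  90  73  64  65  71]
brass 381.3138686131387 248.07299270072994 137
knob top [0.1025 0.1009 0.0998 0.1012]
```

```bash
python3 -c "
from h import *
print(workorder.job_done())"
```

```text
the job is handed in; nothing more can be done
None
```

The small dial now shows 6, about 1 mm off the middle of the window by the cameras. The knob is back up, nothing round the box moved visibly, and I handed the job in at about 20 s of the 51 s allowed; no verdict came back.

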